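Prop and lower the writing flap of the dispensing cabinet

ROBOT

A 6-joint arm with a two-finger parallel gripper is mounted at the origin on a cart in front of the work surface, level with it; the furniture and walls round the work are solid. World frame = base frame: x ahead of the robot, y to its left, z up, the work surface at z = 0. Lengths are in m, angles in rad, forces in N, time in s.
With the tool pointing down it reaches from about 0.275 to 0.825 m from the base axis. Payload 5.2 kg.
Tool frame: the origin (TCP) lies midway between the tips of the shut fingers; the grasp point (between the pads) lies 19 mm behind it; z points along the fingers, y is the line along which they close (so a half turn about z gives the same grasp; the last joint's range is limited). The gripper opens to 93 mm and grips with 3 to 60 N. Pads are 15 mm wide; open, the fingers measure 128 mm over their backs; the gripper's body (75 mm by 188 mm) begins 65 mm behind the grasp point.
Start: joints at [0.946, 0.259, 1.535, -0, 1.348, -0.203], TCP at [0.225, 0.502, 0.219] pointing down, gripper open.
Joint ranges: [-3.14, 3.14], [-0.91, 2.08], [0.19, 2.58], [-1.22, 4.36], [0.22, 2.71], [-3.12, 3.12]. Speed limits (rad/s): [2.57, 2.57, 3.14, 3.14, 3.14, 3.14].

INTERFACE

Orientations are given as a 3x3 rotation matrix whose columns are the frame's x, y, z axes.
In Python, from station import ctrl, vision gives the robot as it stands. The module is installed in compiled form; this text tells all that it offers.
- The arm moves only by the tool arm_command, never from a script. Its arguments are lists of equal length, an entry for each row: "translation": the shift along the tool's x, y, z in cm, a list of three; "delta_rot": the turn, a rotation vector about the tool's x, y, z in degrees, a list of three. In form: {"translation": [[tx, ty, tz], ...], "delta_rot": [[wx, wy, wz], ...]}. A call has 1 to 10 rows; each row shifts and turns the commanded pose from where the row before left it, along the tool's axes as they then stand; what a row does not reach is not made up. A row lasts 1/8 s, in which the tool goes at most 62.5 mm and 10.7 degrees, less where a joint would pass 70% of its speed; a pose out of reach is approached as far as the arm can. A call is refused whole if a number of a shift passes 6.25 or a number of a turn 10.7, either way. A call with a gripper value outside its range is refused whole. "hand" is the closure, from -1 (fully open) to 1 (shut), set as the call begins (left out, the last holds). The fingers move at their own pace and stop on an object; "force" is the grip in N (left out, the last holds). Time passes only in rows, so rows that do not move let the fingers close. It gives the time, the measured TCP pose, the force, the opening and the grip force at its end, in the units of the state.
- ctrl.observe(): the state, without advancing time (a new reading comes with each control period).
- vision.camera(name): name is "scene" or "side" or "wrist"; returns the picture (420x560x3 uint8, blue, green, red); there is no depth.
- vision.camera_model(name): a dict with "intrinsics" (3x3 intrinsics, pixels), "rvec" (rotation vector, rad) and "tvec" (3), from world to camera coordinates, as OpenCV has them; the wrist camera has in their place "hand_eye" (4x4, takes a point from camera to tool coordinates, whose origin is the TCP and whose axes are the flange's). Camera axes: x right, y down, z forward; pixel columns grow to the right and rows downward; lengths in m; the calibration is good to about 2 mm. A picture is of the moment at which its call begins: read the wrist's pose just before it. camera_model takes no time and is no camera call.
- ctrl.job_done(): hands the job in; it is judged then, once.
Trained networks look in the newest picture that a camera, given by its name, has taken for a name from the list of things; names that differ only in an ending like _2 or _b are one class to them, and where a whole thing is asked for, a point or a joint stands for the part that bears it (a point fixed in the world has none). Each returns a list of dicts, best first, with "p" (0 to 1); they miss things now and then, are a little off and sometimes report something else, mostly with a low value. They report only what shows in the picture. A call takes as long as a camera call.
- vision.masks_of(camera, target): "region" (420x560 bool, what is visible of it) and "centre" ([column, row] in pixels, amid what is visible of it).
- vision.spot_point(camera, target): "centre" ([column, row] in pixels: a listed point, or the origin of a listed thing).
The state is a dict: "time_s": time; "joints": joint angles; "dq": joint speeds; "joint_efforts": joint torques, N m; "eef_pos": TCP position; "orientation": TCP orientation; "ft_force": force on the tool from outside, world axes, zero at the start; "ft_torque": the same for the moment, N m; "width": finger opening in m; "grasp_force": force on a finger pad.
Only numpy, scipy, OpenCV 4.12 (cv2) and the standard library are available. Lean on these libraries where they do the work, as an engineer would, in place of code of your own. Each camera call takes 0.05 s, during which the arm holds its last target. There are 200 camera calls.

TASK

Get the little dispensing cabinet ready for writing up treatments: first pull both of its slide-out supports all the way out by their orange pulls, while the flap is still closed, then lower the teal drop-front flap so that it lies level on the two supports.

Things in the scene. Friction and masses are not known exactly. Their poses are not given: they have to be found in the camera images.
- bureau: White dispensing cabinet (sizes here and below in mm) fixed on the desk, 280 wide (y), 170 deep (x), flat top at z 163 from x 68 to 170. Origin on the desk under the middle of the flap's hinge; x into the cabinet, y to the robot's left, z up; front face at x 0. Hinge line at x 0, z 80. The two supports slide below it at y +115 and -115, tops at z 80. Drawer between them: locked.
- left_pull (a point): Centre of the left support's orange pull block, 22 long (x), 14 wide (y), 28 high, at y +115, z 64 in the cabinet's frame; both sides free, pinch across y from above. The support slides along the cabinet's -x: pull at x -34 fully in, -124 fully out at its stop. Starts 0 to 20 mm out; about 2 N of friction, stays where left.
- right_pull (a point): Centre of the right support's orange pull block, at y -115, z 64 in the cabinet's frame; otherwise the same as the left one (x -34 fully in, -124 fully out).
- flap_edge (a point): Middle of the free edge of the teal flap (276 wide, 150 long, 12 thick). In the cabinet's frame: closed (35 deg back from upright) x 91, z 199, level x -150, z 86. Closed, it stands 36 mm over the cabinet's top: closed fingers go down behind it and draw it to the robot (up to 10 N). Past upright it sinks by itself on a damper in 1 to 4 s; the supports stop it level, without them it drops lower.

How it is judged:
On the way:
1. both supports are pulled out while the flap is still closed (x of each of left_pull, right_pull in the frame of bureau below -0.109 m and x of flap_edge in the frame of bureau above 0.05 m), for 0.2 s.
At the end, for the whole second after the job is handed in: Both supports are out to within 15 mm of their stops and the flap lies level on them: its free edge in front of the cabinet, within 16 mm of its level height (x of each of left_pull, right_pull in the frame of bureau below -0.109 m and x of flap_edge in the frame of bureau below -0.13 m and z of flap_edge in the frame of bureau between 0.07 and 0.102 m); the robot touches nothing.
It also fails if it takes over 56 s, if anything falls off the work surface, if the arm or the gripper's body presses on something with over 40 N, if the wrist force passes 120 N, or if a joint passes its speed limit or range.

## Working session

There is one attempt and no reset: what is moved stays moved. The work goes in short steps, Python scripts to look and compute and a tool call to move; the robot and the scene stay as the last step left them, time stands still between calls to the robot, and variables do not carry over. Pictures are saved under pics/ and viewed, at most 10 in all, crops included, and the job is handed in when it is done.

Besides the shell and the picture viewer there is one more tool, called after "Request:" by a JSON object that holds its "name" and its "arguments". arm_command: Moves the arm, as the interface text tells. Its arguments: {"type":"object","properties":{"translation":{"type":"array"},"delta_rot":{"type":"array"},"hand":{"type":"number"},"force":{"type":"number"}},"required":["translation","delta_rot"]}

```bash
mkdir -p pics; cat > h.py <<'E'
import numpy as np, cv2
from station import ctrl, vision
def P(cam):
    m=vision.camera_model(cam);K=np.array(m["intrinsics"],float)
    if "rvec" in m:
        R=cv2.Rodrigues(np.array(m["rvec"],float))[0];t=np.array(m["tvec"],float).ravel()
    else:
        s=ctrl.observe();T=np.eye(4);T[:3,:3]=s["orientation"];T[:3,3]=s["eef_pos"]
        W=np.linalg.inv(T@np.array(m["hand_eye"]));R=W[:3,:3];t=W[:3,3]
    return K@np.c_[R,t]
def tri(obs):
    A=[]
    for p,(u,v) in obs: A+= [u*p[2]-p[0], v*p[2]-p[1]]
    A=np.array(A);return np.linalg.lstsq(A[:,:3],-A[:,3],rcond=None)[0]
def proj(p,X):
    q=p@np.append(X,1);return q[:2]/q[2]
E
cat > a.py <<'E'
from h import *
s=ctrl.observe();print(s["time_s"],s["eef_pos"],np.round(s["orientation"],3).tolist(),s["width"])
ims={};ob={}
for c in ["scene","side","wrist"]:
    p=P(c);im=vision.camera(c);ims[c]=im.copy()
    for n in ["left_pull","right_pull","flap_edge","bureau"]:
        r=vision.spot_point(c,n)
        print(c,n,[(np.round(x["centre"]).tolist(),round(x["p"],2)) for x in r[:3]])
        if r: ob.setdefault(n,[]).append((p,r[0]["centre"],c)); cv2.circle(ims[c],tuple(int(v) for v in r[0]["centre"]),3,(0,0,255),1)
    cv2.imwrite(f"pics/a_{c}.png",ims[c])
for n,o in ob.items():
    if len(o)>1:
        X=tri([(a,b) for a,b,_ in o]);print(n,X.round(4),[(c,np.round(proj(a,X)-b,1).tolist()) for a,b,c in o])
print(ctrl.observe()["time_s"])
E
python3 a.py
```

```text
0.0 [0.22483518 0.5013765  0.21785794] [[-0.912, 0.409, -0.001], [0.409, 0.912, -0.001], [0.0, -0.002, -1.0]] 0.0930555565002495
scene left_pull [([199.0, 231.0], 0.81)]
scene right_pull [([259.0, 304.0], 0.81)]
scene flap_edge [([285.0, 189.0], 0.95)]
scene bureau [([251.0, 275.0], 0.92)]
side left_pull [([286.0, 292.0], 0.93)]
side right_pull [([325.0, 212.0], 0.55)]
side flap_edge [([247.0, 176.0], 0.73)]
side bureau [([287.0, 291.0], 0.67), ([288.0, 262.0], 0.55)]
wrist left_pull []
wrist right_pull []
wrist flap_edge []
wrist bureau []
left_pull [0.5238 0.1811 0.0633] [('scene', [0.3, -0.2]), ('side', [0.4, 0.2])]
right_pull [ 0.5042 -0.0502  0.0698] [('scene', [0.1, -0.1]), ('side', [0.1, 0.1])]
flap_edge [0.6484 0.0449 0.2045] [('scene', [0.6, -0.6]), ('side', [0.7, 0.6])]
bureau [ 0.568   0.0895 -0.051 ] [('scene', [-6.9, 4.6]), ('side', [-8.1, -5.1])]
0.75
```

View pics/a_scene.png

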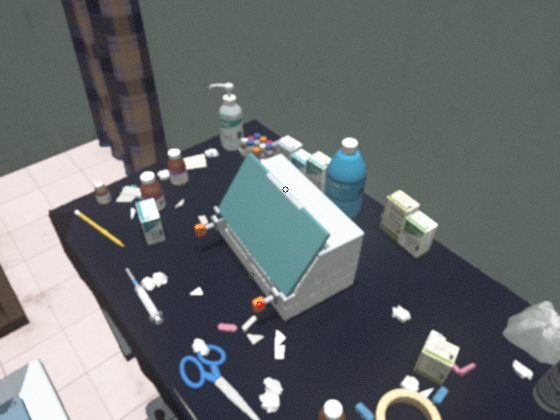

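View pics/a_side.png

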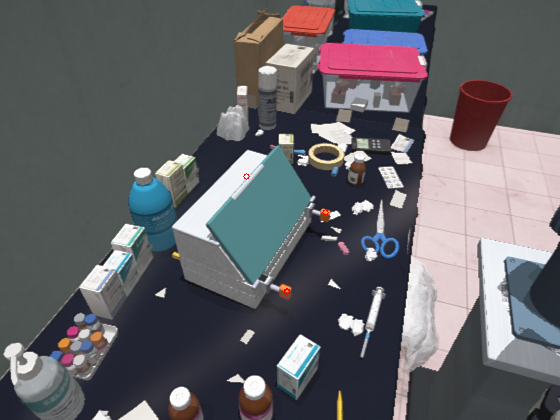

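Scene: the pulls show at (199,231) left and (259,304) right, with the closed teal flap's free edge running (256,155)–(327,236). In the side view the pulls are at (286,292) and (325,212). The detections agree with the pictures. Next I fit the cabinet's pose using the flap's corners.

```bash
cat > b.py <<'E'
from h import *
from scipy.optimize import least_squares
C={}
for c in ["scene","side"]:
    vision.camera(c);r=vision.masks_of(c,"flap_edge")[0]
    m=np.array(r["region"],np.uint8);h=cv2.convexHull(max(cv2.findContours(m,0,2)[0],key=cv2.contourArea))
    for e in np.arange(2,30,.5):
        q=cv2.approxPolyDP(h,e,True)
        if len(q)<=4:break
    C[c]=q[:,0];print(c,round(r["p"],2),int(m.sum()),q[:,0].tolist())
g={"scene":[(256,155),(327,236),(215,210),(282,292)],"side":[(187,210),(274,148),(245,278),(311,204)]}
X=[]
for i in range(4):
    ob=[]
    for c in g:
        d=np.linalg.norm(C[c]-np.array(g[c][i]),axis=1);ob.append((P(c),C[c][d.argmin()]))
    x=tri(ob);X.append(x);print(x.round(4),[np.round(proj(p,x)-v,1).tolist() for p,v in ob])
L=[.5238,.1811];R=[.5042,-.0502];F=[.6484,.0449]
def f(v):
    x,y,a,l,r=v;M=np.array([[np.cos(a),-np.sin(a)],[np.sin(a),np.cos(a)]])
    w=lambda p:M@p+[x,y]
    e=[w([-.034-l,.115])-L,w([-.034-r,-.115])-R,w([.091,0])-F]
    e+=[.7*(w([.091,.138])-X[0][:2]),.7*(w([.091,-.138])-X[1][:2])]
    return np.concatenate(e)
s=least_squares(f,[.55,.06,0,0,0],bounds=([-1,-1,-1,-.003,-.003],[2,1,1,.023,.023]));print(s.x.round(4),(s.fun*1e3).round(1))
print("yaw deg",np.degrees(s.x[2]))
E
python3 b.py
```

```text
scene 0.95 8019 [[248, 153], [330, 234], [288, 296], [218, 208]]
side 0.9 7355 [[279, 146], [309, 200], [250, 283], [206, 223]]
[0.668  0.1853 0.2004] [[0.8, -0.8], [1.1, 1.0]]
[ 0.6295 -0.0883  0.1987] [[-1.2, 1.2], [-1.1, -1.0]]
[0.5879 0.1978 0.0826] [[0.7, -0.6], [1.1, 0.7]]
[ 0.5511 -0.0736  0.0756] [[-0.9, 0.7], [-0.9, -0.6]]
[ 0.5585  0.0593 -0.1394  0.0172  0.0045] [-0.1 -0.8  0.1  0.9  0.2  1.7 -0.2 -1.4 -0.1 -1.2]
yaw deg -7.989623578312077
```

Request:
{"name": "arm_command", "arguments": {"translation": [[0,0,0],[0,0,0],[-4.2,-3.4,0],[-4.3,-3.4,0],[-4.3,-3.5,0],[-4.3,-3.5,0],[-4.3,-3.5,0],[-4.3,-3.5,0],[-4.2,-3.4,0],[-4.2,-3.4,0]], "delta_rot": [[0,0,-8.1],[0,0,-8.1],[0,0,0],[0,0,0],[0,0,0],[0,0,0],[0,0,0],[0,0,0],[0,0,0],[0,0,0]], "hand": -1}}

```text
time_s: 2.2
eef_pos: [0.5257, 0.1797, 0.2188]
orientation: [[-0.99, 0.139, 0.0], [0.139, 0.99, 0.0], [-0.0, 0.0, -1.0]]
ft_force: [1.2, 0.7, -0.7]
width: 0.0926
grasp_force: 0.0
```

```bash
cat > c.py <<'E'
from h import *
import sys
names=sys.argv[2:]
s=ctrl.observe();print(s["time_s"],np.round(s["eef_pos"],4),np.round(s["orientation"],3).tolist())
ob={}
for c in ["scene","side","wrist"]:
    p=P(c);im=vision.camera(c).copy()
    for n in names:
        r=vision.spot_point(c,n)
        if r and r[0]["p"]>.4: ob.setdefault(n,[]).append((p,r[0]["centre"],c)); cv2.circle(im,tuple(int(v) for v in r[0]["centre"]),3,(0,0,255),1)
    cv2.imwrite(f"pics/{sys.argv[1]}_{c}.png",im)
O=np.array([.5585,.0593]);a=-.1394;M=np.array([[np.cos(a),-np.sin(a)],[np.sin(a),np.cos(a)]])
print("tcp local",(M.T@(s["eef_pos"][:2]-O)).round(4),s["eef_pos"][2].round(4))
for n,o in ob.items():
    if len(o)>1:
        X=tri([(a,b) for a,b,_ in o]);print(n,X.round(4),"local",(M.T@(X[:2]-O)).round(4),X[2].round(4),[(c,np.round(proj(a,X)-b,1).tolist()) for a,b,c in o])
E
python3 c.py c left_pull right_pull flap_edge
```

```text
2.2 [0.5257 0.1797 0.2188] [[-0.99, 0.139, 0.0], [0.139, 0.99, 0.0], [-0.0, 0.0, -1.0]]
tcp local [-0.0492  0.1147] 0.2188
left_pull [0.5238 0.184  0.0665] local [-0.0517  0.1186] 0.0665 [('scene', [0.8, -0.3]), ('side', [0.6, 0.2]), ('wrist', [0.9, -1.4])]
right_pull [ 0.5045 -0.0466  0.07  ] local [-0.0388 -0.1124] 0.07 [('scene', [-3.5, 2.5]), ('side', [-3.5, -2.1])]
flap_edge [0.6043 0.0419 0.2119] local [ 0.0478 -0.0109] 0.2119 [('scene', [-19.4, 7.5]), ('side', [24.1, -2.7]), ('wrist', [29.6, 190.9])]
```

View pics/c_wrist.png

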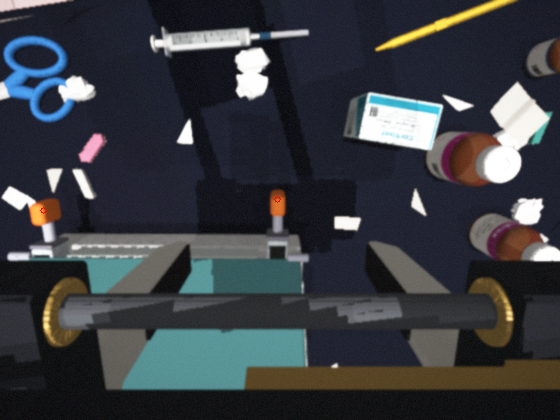

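The wrist view shows the left pull at (278,203), centred between the fingers, with the cabinet's front edge parallel to the image rows. So the yaw is right, and I descend and grip.

Request:
{"name": "arm_command", "arguments": {"translation": [[0.3,0.2,4.0],[0,0,5.0],[0,0,5.0],[0,0,3.3],[0,0,0],[0,0,0]], "delta_rot": [[0,0,0],[0,0,0],[0,0,0],[0,0,0],[0,0,0],[0,0,0]]}}

```text
time_s: 3.55
eef_pos: [0.5229, 0.184, 0.047]
orientation: [[-0.99, 0.138, 0.002], [0.138, 0.99, 0.0], [-0.002, 0.001, -1.0]]
ft_force: [-0.2, 0.7, -0.4]
width: 0.0928
grasp_force: 0.0
```

Request:
{"name": "arm_command", "arguments": {"translation": [[0,0,0],[0,0,0],[0,0,0],[0,0,0],[0,0,0],[0,0,0],[0,0,0]], "delta_rot": [[0,0,0],[0,0,0],[0,0,0],[0,0,0],[0,0,0],[0,0,0],[0,0,0]], "hand": 1, "force": 20}}

```text
time_s: 4.42
eef_pos: [0.5219, 0.1836, 0.0456]
orientation: [[-0.99, 0.139, -0.0], [0.139, 0.99, -0.0], [0.0, -0.0, -1.0]]
ft_force: [-0.8, -0.3, -0.1]
width: 0.0277
grasp_force: 0.0
```

Request:
{"name": "arm_command", "arguments": {"translation": [[0,0,0],[0,0,0],[0,0,0],[0,0,0],[1,0,0],[1.2,0,0],[1.2,0,0],[1.2,0,0],[1.2,0,0],[0,0,0]], "delta_rot": [[0,0,0],[0,0,0],[0,0,0],[0,0,0],[0,0,0],[0,0,0],[0,0,0],[0,0,0],[0,0,0],[0,0,0]]}}

```text
time_s: 5.68
eef_pos: [0.4631, 0.1908, 0.0456]
orientation: [[-0.99, 0.138, -0.002], [0.138, 0.99, -0.002], [0.002, -0.002, -1.0]]
ft_force: [-3.5, -4.7, 2.0]
width: 0.0138
grasp_force: 20.0
```

Request:
{"name": "arm_command", "arguments": {"translation": [[0.4,0,0],[0.4,0,0],[0.4,0,0],[0.3,0,0],[0,0,0]], "delta_rot": [[0,0,0],[0,0,0],[0,0,0],[0,0,0],[0,0,0]]}}

```text
time_s: 6.3
eef_pos: [0.4497, 0.1928, 0.0456]
orientation: [[-0.99, 0.138, -0.0], [0.138, 0.99, -0.002], [0.0, -0.002, -1.0]]
ft_force: [-0.3, -5.2, 0.7]
width: 0.0139
grasp_force: 20.0
```

```bash
python3 c.py d left_pull right_pull flap_edge
```

```text
6.3 [0.4497 0.1928 0.0456] [[-0.99, 0.138, -0.0], [0.138, 0.99, -0.002], [0.0, -0.002, -1.0]]
tcp local [-0.1263  0.1171] 0.0456
flap_edge [0.6549 0.0481 0.196 ] local [0.097  0.0023] 0.196 [('scene', [0.4, -0.4]), ('side', [0.4, 0.4])]
```

Request:
{"name": "arm_command", "arguments": {"translation": [[0.3,0,0],[0.3,0,0],[0,0,0]], "delta_rot": [[0,0,0],[0,0,0],[0,0,0]]}}

```text
time_s: 7.28
eef_pos: [0.4491, 0.1929, 0.0461]
orientation: [[-0.99, 0.138, 0.009], [0.138, 0.99, -0.002], [-0.009, -0.001, -1.0]]
ft_force: [13.6, -10.1, -10.3]
width: 0.0139
grasp_force: 20.0
```

Force has jumped, so the left support is at its stop. I release and lift.

Request:
{"name": "arm_command", "arguments": {"translation": [[-0.4,0,0],[0,0,0],[0,0,0],[0,0,0],[0,0,-3],[0,0,-5],[0,0,-5],[0,0,-4.3]], "delta_rot": [[0,0,0],[0,0,0],[0,0,0],[0,0,0],[0,0,0],[0,0,0],[0,0,0],[0,0,0]], "hand": -1}}

```text
time_s: 8.28
eef_pos: [0.4475, 0.1942, 0.2207]
orientation: [[-0.99, 0.138, 0.001], [0.138, 0.99, 0.0], [-0.001, 0.0, -1.0]]
ft_force: [0.2, -0.0, 1.0]
width: 0.0891
grasp_force: 0.0
```

Request:
{"name": "arm_command", "arguments": {"translation": [[2.0,-5.5,0],[0,-5.8,0],[0,-5.8,0],[0,-5.9,0],[0,0,0]], "delta_rot": [[0,0,0],[0,0,0],[0,0,0],[0,0,0],[0,0,0]]}}

```text
time_s: 8.9
eef_pos: [0.3955, -0.0346, 0.2188]
orientation: [[-0.989, 0.146, 0.0], [0.146, 0.989, -0.001], [-0.0, -0.001, -1.0]]
ft_force: [-0.2, 0.2, -0.1]
width: 0.0932
grasp_force: 0.0
```

```bash
python3 c.py e left_pull right_pull flap_edge
```

```text
8.9 [ 0.3955 -0.0346  0.2188] [[-0.989, 0.146, 0.0], [0.146, 0.989, -0.001], [-0.0, -0.001, -1.0]]
tcp local [-0.1484 -0.1156] 0.2188
right_pull [ 0.5058 -0.0451  0.0687] local [-0.0377 -0.1107] 0.0687 [('scene', [-1.6, 2.2]), ('side', [-1.4, -1.5]), ('wrist', [3.7, 1.5])]
flap_edge [0.6526 0.0459 0.2045] local [ 0.0951 -0.0002] 0.2045 [('scene', [-1.1, 1.1]), ('side', [-1.3, -1.1])]
left_pull [0.4546 0.1934 0.0664] local [-0.1215  0.1184] 0.0664 [('side', [0.0, 0.0]), ('wrist', [-0.0, 0.1])]
```

View pics/e_wrist.png

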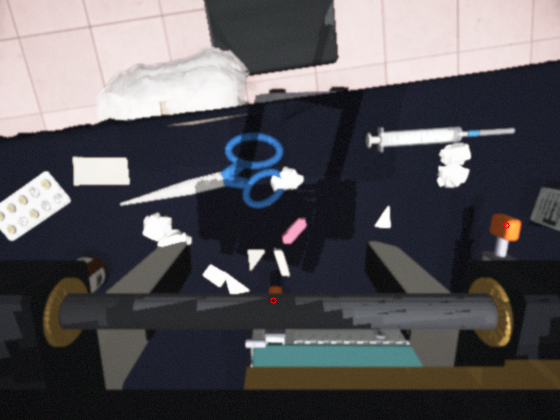

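The wrist view shows the left pull out at (506,226) and the right pull at (275,292), in line with the fingers. I move over it and descend.

Request:
{"name": "arm_command", "arguments": {"translation": [[-3.6,0.3,0],[-3.7,0,0],[-3.7,0,0],[0,0,5.0],[0,0,5.5],[0,0,5.0],[0,0,1.8],[0,0,0]], "delta_rot": [[0,0,0.4],[0,0,0],[0,0,0],[0,0,0],[0,0,0],[0,0,0],[0,0,0],[0,0,0]]}}

```text
time_s: 10.5
eef_pos: [0.504, -0.0433, 0.0441]
orientation: [[-0.989, 0.145, -0.004], [0.145, 0.989, 0.001], [0.004, 0.001, -1.0]]
ft_force: [-0.3, 0.3, -0.2]
width: 0.0931
grasp_force: 0.0
```

Request:
{"name": "arm_command", "arguments": {"translation": [[0,0,0],[0,0,0],[0,0,0],[0,0,0],[0,0,0],[0,0,0],[0,0,0],[0,0,0],[0,0,0],[0,0,0]], "delta_rot": [[0,0,0],[0,0,0],[0,0,0],[0,0,0],[0,0,0],[0,0,0],[0,0,0],[0,0,0],[0,0,0],[0,0,0]], "hand": 1}}

```text
time_s: 11.75
eef_pos: [0.5048, -0.0475, 0.0456]
orientation: [[-0.99, 0.144, -0.001], [0.144, 0.99, -0.006], [0.0, -0.006, -1.0]]
ft_force: [-3.5, -16.9, -1.5]
width: 0.0138
grasp_force: 20.0
```

Request:
{"name": "arm_command", "arguments": {"translation": [[0,-0.4,0],[1.0,0,0],[1.2,0,0],[1.2,0,0],[1.2,0,0],[1.2,0,0],[1.2,0,0],[0.8,0,0],[0.4,0,0],[0,0,0]], "delta_rot": [[0,0,0],[0,0,0],[0,0,0],[0,0,0],[0,0,0],[0,0,0],[0,0,0],[0,0,0],[0,0,0],[0,0,0]]}}

```text
time_s: 13.0
eef_pos: [0.4224, -0.0357, 0.0455]
orientation: [[-0.989, 0.145, -0.002], [0.145, 0.989, 0.0], [0.002, -0.0, -1.0]]
ft_force: [-2.6, -1.7, -3.1]
width: 0.0137
grasp_force: 20.0
```

Request:
{"name": "arm_command", "arguments": {"translation": [[0.3,0,0],[0.3,0,0],[0.3,0,0],[0,0,0]], "delta_rot": [[0,0,0],[0,0,0],[0,0,0],[0,0,0]]}}

```text
time_s: 13.5
eef_pos: [0.421, -0.0356, 0.0469]
orientation: [[-0.989, 0.147, 0.012], [0.147, 0.989, -0.002], [-0.012, 0.0, -1.0]]
ft_force: [16.9, 2.0, -14.6]
width: 0.0137
grasp_force: 20.0
```

Both supports are at their stops. I release, lift and hover over the flap.

Request:
{"name": "arm_command", "arguments": {"translation": [[-0.7,0,0],[0,0,0],[0,0,0],[0,0,0],[0,0,-3],[0,0,-5],[0,0,-5],[0,0,-5],[0,0,-4]], "delta_rot": [[0,0,0],[0,0,0],[0,0,0],[0,0,0],[0,0,0],[0,0,0],[0,0,0],[0,0,0],[0,0,0]], "hand": -1}}

```text
time_s: 14.62
eef_pos: [0.4214, -0.0355, 0.2678]
orientation: [[-0.989, 0.145, 0.001], [0.145, 0.989, -0.001], [-0.002, -0.0, -1.0]]
ft_force: [0.9, -0.7, 0.4]
width: 0.0921
grasp_force: 0.0
```

Request:
{"name": "arm_command", "arguments": {"translation": [[0,4,-1],[-2.5,4,0],[-2.5,4,0],[-3,3,0],[-3,0,0],[0,0,0]], "delta_rot": [[0,0,0.4],[0,0,0],[0,0,0],[0,0,0],[0,0,0],[0,0,0]], "hand": 1}}

```text
time_s: 15.38
eef_pos: [0.5536, 0.096, 0.2745]
orientation: [[-0.988, 0.152, -0.002], [0.152, 0.988, -0.0], [0.002, -0.0, -1.0]]
ft_force: [-0.0, 0.8, -1.3]
width: 0.0379
grasp_force: 0.0
```

```bash
python3 c.py f left_pull right_pull flap_edge; python3 -c "
import cv2
cv2.imwrite('pics/f.png',cv2.resize(cv2.imread('pics/f_side.png')[110:350,130:400],None,fx=2.4,fy=2.4))"
```

```text
15.375 [0.5536 0.096  0.2745] [[-0.988, 0.152, -0.002], [0.152, 0.988, -0.0], [0.002, -0.0, -1.0]]
tcp local [-0.0099  0.0356] 0.2745
left_pull [0.4577 0.1934 0.0686] local [-0.1185  0.1188] 0.0686 [('scene', [-1.3, 0.5]), ('side', [-1.4, -0.6]), ('wrist', [-0.7, 0.7])]
right_pull [ 0.4254 -0.036   0.066 ] local [-0.1186 -0.1128] 0.066 [('scene', [0.0, 0.1]), ('side', [0.7, -0.3]), ('wrist', [1.6, 1.7])]
flap_edge [0.6491 0.0478 0.2025] local [0.0914 0.0012] 0.2025 [('scene', [0.1, -0.1]), ('side', [0.1, 0.1])]
```

View pics/f.png

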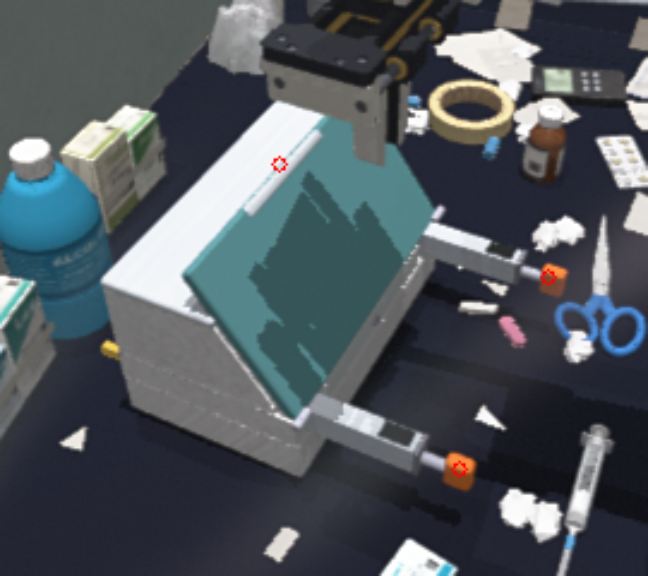

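The side crop shows both supports drawn out, with pulls at (548,277) and (459,467), and the flap still closed. The way behind the flap's edge is clear, so I close the fingers and go down there.

Request:
{"name": "arm_command", "arguments": {"translation": [[-4.5,0,0],[-4.5,0,0],[-4.6,0,0],[0,0,0],[0,0,4.5],[0,0,3.5],[0,0,1.6],[0,0,0]], "delta_rot": [[0,0,-0.7],[0,0,0],[0,0,0],[0,0,0],[0,0,0],[0,0,0],[0,0,0],[0,0,0]]}}

```text
time_s: 16.98
eef_pos: [0.6865, 0.0766, 0.1793]
orientation: [[-0.99, 0.14, -0.002], [0.14, 0.99, 0.0], [0.002, -0.0, -1.0]]
ft_force: [-0.4, -0.4, 0.5]
width: 0.0003
grasp_force: 0.0
```

Request:
{"name": "arm_command", "arguments": {"translation": [[1,0,0],[1,0,0],[0.8,0,-0.2],[0.8,0,-0.4],[0.8,0,-0.4],[0.8,0,-0.3],[0.8,0,-0.3]], "delta_rot": [[0,0,0],[0,0,0],[0,0,0],[0,0,0],[0,0,0],[0,0,0],[0,0,0]]}}

```text
time_s: 17.85
eef_pos: [0.6271, 0.0849, 0.1958]
orientation: [[-0.99, 0.14, -0.001], [0.14, 0.99, 0.0], [0.001, -0.0, -1.0]]
ft_force: [1.8, -0.0, 1.8]
width: 0.0004
grasp_force: 1.2
```

```bash
python3 c.py g flap_edge left_pull right_pull
```

```text
17.85 [0.6271 0.0849 0.1958] [[-0.99, 0.14, -0.001], [0.14, 0.99, 0.0], [0.001, -0.0, -1.0]]
tcp local [0.0644 0.0349] 0.1958
flap_edge [0.6065 0.052  0.2279] local [ 0.0485 -0.0006] 0.2279 [('scene', [-1.7, 0.8]), ('side', [-2.2, -0.5]), ('wrist', [-7.8, -0.5])]
left_pull [0.4563 0.1942 0.0677] local [-0.12    0.1194] 0.0677 [('scene', [-1.2, 0.7]), ('side', [-1.6, -0.8])]
right_pull [ 0.4235 -0.0382  0.0631] local [-0.1202 -0.1154] 0.0631 [('scene', [0.9, -0.5]), ('side', [0.9, 0.4])]
```

The flap follows: its edge is at x 0.049 and z 0.228. I continue past upright.

Request:
{"name": "arm_command", "arguments": {"translation": [[1,0,-0.3],[1,0,-0.3],[1,0,-0.2],[1,0,0],[1,0,0],[1,0,0],[1,0,0],[1,0,0],[1,0,0],[0,0,0]], "delta_rot": [[0,0,0],[0,0,0],[0,0,0],[0,0,0],[0,0,0],[0,0,0],[0,0,0],[0,0,0],[0,0,0],[0,0,0]]}}

```text
time_s: 19.7
eef_pos: [0.5378, 0.0976, 0.2036]
orientation: [[-0.99, 0.14, -0.001], [0.14, 0.99, 0.0], [0.001, -0.0, -1.0]]
ft_force: [-0.2, -0.7, 0.9]
width: 0.0003
grasp_force: 0.0
```

```bash
python3 c.py i flap_edge left_pull right_pull
```

```text
19.7 [0.5378 0.0976 0.2036] [[-0.99, 0.14, -0.001], [0.14, 0.99, 0.0], [0.001, -0.0, -1.0]]
tcp local [-0.0259  0.0351] 0.2036
flap_edge [0.4978 0.0696 0.2238] local [-0.0616  0.0018] 0.2238 [('scene', [-3.3, 1.4]), ('side', [-0.4, -0.2]), ('wrist', [-4.2, 21.1])]
left_pull [0.4557 0.1933 0.0646] local [-0.1204  0.1184] 0.0646 [('scene', [-1.4, 0.2]), ('side', [-2.3, -0.5]), ('wrist', [-3.4, -1.5])]
right_pull [ 0.4243 -0.0332  0.0683] local [-0.1201 -0.1102] 0.0683 [('scene', [0.8, -0.2]), ('side', [1.6, -0.4]), ('wrist', [3.6, 2.2])]
```

The flap is falling by itself. I retreat backwards and up, then wait.

Request:
{"name": "arm_command", "arguments": {"translation": [[-1,0,-2],[-1,0,-4],[0,0,-4],[0,0,-4],[0,0,0],[0,0,0],[0,0,0],[0,0,0],[0,0,0],[0,0,0]], "delta_rot": [[0,0,0],[0,0,0],[0,0,0],[0,0,0],[0,0,0],[0,0,0],[0,0,0],[0,0,0],[0,0,0],[0,0,0]]}}

```text
time_s: 21.55
eef_pos: [0.5587, 0.0946, 0.3434]
orientation: [[-0.99, 0.14, -0.0], [0.14, 0.99, 0.0], [0.0, -0.0, -1.0]]
ft_force: [-0.1, 0.4, -0.4]
width: 0.0007
grasp_force: 0.0
```

Request:
{"name": "arm_command", "arguments": {"translation": [[0,0,0],[0,0,0],[0,0,0],[0,0,0],[0,0,0],[0,0,0],[0,0,0],[0,0,0],[0,0,0],[0,0,0]], "delta_rot": [[0,0,0],[0,0,0],[0,0,0],[0,0,0],[0,0,0],[0,0,0],[0,0,0],[0,0,0],[0,0,0],[0,0,0]]}}

```text
time_s: 22.8
eef_pos: [0.5587, 0.0946, 0.3436]
orientation: [[-0.99, 0.14, 0.0], [0.14, 0.99, 0.0], [-0.0, 0.0, -1.0]]
ft_force: [0.6, -0.4, -0.2]
width: 0.0005
grasp_force: 0.0
```

Request:
{"name": "arm_command", "arguments": {"translation": [[0,0,0],[0,0,0],[0,0,0],[0,0,0],[0,0,0],[0,0,0],[0,0,0],[0,0,0],[0,0,0],[0,0,0]], "delta_rot": [[0,0,0],[0,0,0],[0,0,0],[0,0,0],[0,0,0],[0,0,0],[0,0,0],[0,0,0],[0,0,0],[0,0,0]]}}

```text
time_s: 24.05
eef_pos: [0.5587, 0.0946, 0.3437]
orientation: [[-0.99, 0.14, 0.0], [0.14, 0.99, -0.0], [-0.0, -0.0, -1.0]]
ft_force: [-0.1, 0.6, -0.2]
width: 0.0003
grasp_force: 0.0
```

```bash
python3 c.py j flap_edge left_pull right_pull
```

```text
24.05 [0.5587 0.0946 0.3437] [[-0.99, 0.14, 0.0], [0.14, 0.99, -0.0], [-0.0, -0.0, -1.0]]
tcp local [-0.0047  0.035 ] 0.3437
flap_edge [0.4133 0.084  0.0894] local [-0.1472  0.0043] 0.0894 [('scene', [0.0, 0.3]), ('side', [0.4, -0.4]), ('wrist', [1.4, 0.8])]
```

View pics/j_side.png

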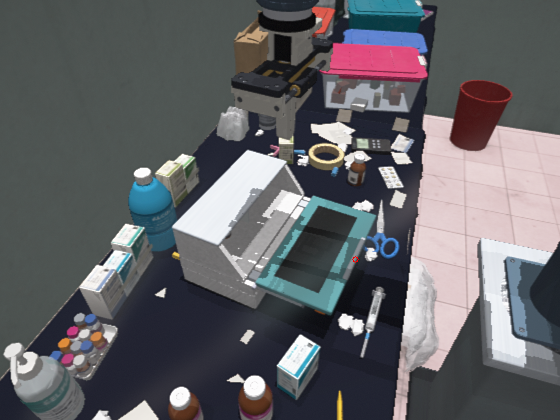

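The side view shows the flap lying level on the supports, with its edge at (354,259), x −0.147 and z 0.089. The robot is clear of it, so I hand in.

```bash
python3 -c "
from station import ctrl
print(ctrl.job_done())"
```

```text
the job is handed in; nothing more can be done
None
```

I pulled both supports out to their stops while the flap was still closed, then lowered the flap level onto them (edge measured at x −0.147 m, z 0.089 m) and handed the job in at about 24 s; the judge's verdict was not shown.

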